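# Sort out a mixed-up chocolate counter and get the tin feeder running

## Task

The counter display got mixed up: the square carton is jammed among the tins in the sloping roll feeder, the small canister stands in the carton's square stand, and a tin lies on the canister's round coaster. Put each back where it belongs (any free spot of the counter will do for parking one of them meanwhile): the carton upright down in the square stand, the small canister down in the recess of the round coaster, and all three tins in the feeder, rolled down into one closed row against its front stop. The canister is full, so keep it upright all the time.

Things in the scene. Friction and masses are not known exactly. Their poses are not given: they have to be found in the camera images.
- feeder: Fixed roll feeder: aluminium chute on an oak base 230x90 mm. Origin: centre of the underside; +x to the high rear, y across, z up. Lane floor 66 mm wide, flat, rising to the rear at 0.105 rad, height 40 mm + 0.105 x. Side flanges 14 mm high over the floor, flared to 78 mm apart at the top. Front stop at x=-85 mm, 26 mm high; rear lip at x=+100 mm, 10 mm high. At the start: tin, carton, tin; full.
- square_stand: Fixed oak stand, 90x90 mm, 24 mm high, with a pocket 74x74 mm, floor 10 mm above the counter: the carton's place. Origin: centre of the underside, z up, sides along x and y. Besides the listed things and a price-card holder (62 mm high) 90 mm behind (+x) this stand and another so behind the coaster, the counter (z=0) is bare for 0.38 < x < 0.64 m, |y| < 0.44 m.
- round_coaster: Fixed round oak coaster, 100 mm across, 19 mm high, with a round recess 79 mm across, floor 10 mm above the counter: the small canister's place. Origin: centre of the underside, z up.
- carton: Rigid kraft carton with paper bands and a round seal on top, 60x60 mm, 56 mm high, about 0.15 kg. Origin: centre of the underside, z up, sides along x and y. At the start it stands between the tins in the feeder lane, square to it and leaning with its slope; its two sides over the flanges are free to grip.
- canister: The smaller lidded canister, 64 mm across, 75 mm high, about 0.25 kg; starts in the square stand. The wooden lid is fastened, so it can be lifted by the lid's knob: 20 mm across, 58 to 75 mm above the underside. Origin: centre of the underside, z up. (The bigger canister, 85 mm high, at the back of the counter has no part in this.)
- tin_front: Round steel tin with paper label, 50 mm diameter, 58 mm long, 0.10 kg, lying. Origin: its centre; its y is the cylinder's axis. Starts in the feeder at the front stop. A tin set in the lane with its axis along the feeder's y rolls down by itself to the stop or next tin. Three in a row have centres at feeder x = -63, -13, +37 mm, z = 58, 63, 69 mm.
- tin_back: Tin like tin_front; starts in the feeder behind the carton. With the carton out it rolls forward to tin_front, leaving the rear of the lane free for one more tin (centre at feeder x of about +50 mm, z = 70 mm).
- tin_stray: Tin like tin_front; starts lying on the round coaster, axis level, pointing up to 1 rad either side of world y, centre 35 mm above the counter. Its flat ends can be gripped from above (58 mm wide).
Not all that is in view belongs to the job. Leave any pink or turquoise look-alike of the tin_stray alone. What is shaped like the round_coaster but grey is not meant.

How it is judged (in metres and radians):
At the end, for the whole second after the job is handed in: All three tins lie in the feeder lane (10 mm of its middle line, any order), closed up in a row at the front stop (no centre beyond x = +48 mm). Carton upright on the pocket floor, canister upright on the coaster's recess floor, each within 10 mm of its centre. All at rest (x of tin_front in the frame of feeder between -0.072 and 0.048 m and y of tin_front in the frame of feeder between -0.01 and 0.01 m and z of tin_front in the frame of feeder between 0.052 and 0.078 m and linear speed of each of tin_front, tin_back, tin_stray, carton, canister below 0.02 m/s and x of tin_back in the frame of feeder between -0.072 and 0.048 m and y of tin_back in the frame of feeder between -0.01 and 0.01 m and z of tin_back in the frame of feeder between 0.052 and 0.078 m and x of tin_stray in the frame of feeder between -0.072 and 0.048 m and y of tin_stray in the frame of feeder between -0.01 and 0.01 m and z of tin_stray in the frame of feeder between 0.052 and 0.078 m and x of carton in the frame of square_stand between -0.01 and 0.01 m and y of carton in the frame of square_stand between -0.01 and 0.01 m and z of carton in the frame of square_stand between 0.005 and 0.014 m and angle between each of carton, canister's own z axis and vertical below 0.06 rad and horizontal distance between canister and round_coaster below 0.01 m and z of canister in the frame of round_coaster between 0.005 and 0.014 m); the robot touches nothing.
It fails at once if the canister was tipped by more than about 40 degrees (angle between canister's own z axis and vertical above 0.7 rad).
It also fails if it takes over 112 s, if anything falls off the work surface, if the arm or the gripper's body presses on something with over 40 N, if the wrist force passes 120 N, or if a joint passes its speed limit or range.

## Robot

A 6-joint arm with a two-finger parallel gripper is mounted at the origin on a cart in front of the work surface, level with it; the furniture and walls round the work are solid. World frame = base frame: x ahead of the robot, y to its left, z up, the work surface at z = 0. Lengths are in mm, angles in rad, forces in N, time in s.
With the tool pointing down it reaches from about 275 to 750 mm from the base axis. Payload 10.2 kg.
Tool frame: the origin (TCP) lies between the finger pads; the fingertips stand 8 mm ahead of it and the grasp point (between the pads) lies 11 mm behind it; z points along the fingers, x is the direction in which the jaws open and shut, and the axes are right-handed (so a half turn about z gives the same grasp; the last joint's range is limited). The gripper opens to 85 mm and grips with 20 to 120 N. Pads are 22 mm wide; open, the fingers measure 114 mm over their backs; the gripper's body (76 mm by 85 mm) begins 54 mm behind the grasp point. The pads swing forward as they close: fully open they stand 13 mm farther back than shut.
Start: joints at [0.929, 0.313, 1.498, -0, 1.331, -0.223], TCP at [213.512, 479.629, 201.794] pointing down, gripper open.
Joint ranges: [-2.94, 2.94], [-0.97, 2.17], [0.19, 2.56], [-1.23, 4.37], [0.02, 3.11], [-2.88, 2.88]. Speed limits (rad/s): [2.39, 2.39, 3.01, 3.14, 3.14, 3.14].

## Interface

Orientations are given as a unit quaternion [w, x, y, z].
In Python, from rig import sense, eyes, ctrl gives the robot as it stands.
- The arm moves only by the tool move_arm, never from a script. Its argument "rows" is a list that holds one entry, the list of rows, each a list of 5 numbers: the shift along the tool's x, y, z in mm, then the turn about the tool's z in units of 6 degrees (1.0 is 6 degrees), then the gripper command: -1 is shut, 1 is fully open, values between are in proportion. In form: [[[dx, dy, dz, roll, jaw], ...]]. A call has 1 to 12 rows; each row is the pose to reach, as a shift and turn from the pose measured when the call began, along the tool's axes at that moment; what a row does not reach only later rows make up. A row lasts 1/8 s, in which the tool goes at most 62.5 mm and 10.7 degrees, less where a joint would pass 70% of its speed; a pose out of reach is approached as far as the arm can. A call with a gripper value outside its range is refused whole. The fingers move at their own pace and stop on an object; "squeeze" is the grip in N (left out, the last holds). Time passes only in rows, so rows that repeat a pose let the fingers close. It gives the time, the measured TCP pose, the force and the opening at its end, in the units of the state.
- sense(): the state, without advancing time (a new reading comes with each control period).
- eyes.capture(name): name is "side" or "top" or "wrist"; returns a dict with "color" (400x640x3 uint8, blue, green, red), "vertical_fov" (degrees; the focal length in pixels is half the picture's height over the tangent of half this angle, whatever the lens; pixels are square), "cx", "cy" (the principal point, pixels), "xyz" and "attitude" of the camera in the world. Camera axes: x right, y down, z forward; pixel columns grow to the right and rows downward; lengths in mm; the calibration is good to about 2 mm. A picture is of the moment at which its call begins. There is no depth.
- ctrl.finish_job(): hands the job in, once; it reports no verdict.
The state is a dict: "time_s": time; "joints": joint angles; "dq": joint speeds; "tau": joint torques, N m; "eef_pos": TCP position; "ee_rot": TCP orientation; "force": force on the tool from outside, world axes, zero at the start; "wrist_torque": the same for the moment, N m; "grip_width": opening from 0.0 (shut) to 1.0 (fully open).
Only numpy, scipy, OpenCV 4.12 (cv2) and the standard library are available. Lean on these libraries where they do the work, as an engineer would, in place of code of your own. Each camera call takes 0.05 s, during which the arm holds its last target. There are 200 camera calls.

## Working session

There is one attempt and no reset: what is moved stays moved. The work goes in short steps, Python scripts to look and compute and a tool call to move; the robot and the scene stay as the last step left them, time stands still between calls to the robot, and variables do not carry over. Pictures are saved under pics/ and viewed, about 12 in all and at most 16, crops included, and the job is handed in when it is done.

Besides the shell and the picture viewer there is one more tool, called after "Call:" by a JSON object that holds its "fn" and its "kwargs", one argument or row to a line. move_arm: Moves the arm, as the interface text tells. Its arguments: {"type":"object","properties":{"rows":{"type":"array","items":{"type":"array","items":{"type":"array","items":{"type":"number"}}}},"squeeze":{"type":"number"}},"required":["rows"]}

```bash
ls; mkdir -p pics
cat > h.py <<'E'
import numpy as np, cv2
from scipy.spatial.transform import Rotation as R
from rig import sense, eyes, ctrl
def rot(q):
    q=np.asarray(q,float)
    return q if q.shape==(3,3) else R.from_quat([q[1],q[2],q[3],q[0]]).as_matrix()
def cam(n):
    c=eyes.capture(n); c['f']=200/np.tan(np.radians(c['vertical_fov'])/2); c['R']=rot(c['attitude']); c['p']=np.array(c['xyz'],float); return c
def px2w(c,u,v,z):
    d=c['R']@np.array([(u-c['cx'])/c['f'],(v-c['cy'])/c['f'],1]); return c['p']+d*(z-c['p'][2])/d[2]
def w2px(c,P):
    q=c['R'].T@(np.array(P,float)-c['p']); return q[:2]/q[2]*c['f']+[c['cx'],c['cy']]
E
python3 - <<'E'
from h import *
print(sense())
import pickle
for n in('top','side','wrist'):
    c=cam(n); cv2.imwrite(f'pics/{n}0.png',c['color']); print(n,c['p'],c['attitude'],c['f'],c['cx'],c['cy']); pickle.dump(c,open(f'{n}0.pkl','wb'))
E
```

```text
pics
{'time_s': 0.0, 'joints': array([ 9.28590720e-01,  3.13415712e-01,  1.49845633e+00,  1.87103406e-05,
        1.33099502e+00, -2.23408754e-01]), 'dq': array([ 0.00145951,  0.00103989,  0.00101627, -0.00045103, -0.00157158,
       -0.00038244]), 'tau': array([-4.67641057e-04, -4.12269151e+01, -2.59746140e+01, -1.77262846e-04,
        4.06542735e-03, -3.00942759e-05]), 'eef_pos': array([213.3238199 , 479.3782927 , 201.24539872]), 'ee_rot': array([ 2.11519420e-04,  8.38649234e-01,  5.44671512e-01, -6.01142982e-04]), 'force': array([-0.09886712, -0.06264997, -0.11901607]), 'wrist_torque': array([-0.03228495, -0.02096144,  0.01848533]), 'grip_width': 0.9962361256652317}
top [ 417.02392669   71.05302814 1007.68955435] [ 0.01624829 -0.70068758  0.71295888 -0.0215069 ] 365.2611952961476 320.4992193344916 197.63374755121168
side [-140.48658909 -997.98359121  535.45188091] [-0.55175962  0.79169919 -0.21932683  0.14376873] 492.9092891480327 329.8645840622333 201.58409173026618
wrist [152.55567774 508.29068212 373.64908283] [0.11424991 0.83094871 0.53945415 0.07389464] 338.9550141789285 314.7807503212656 199.7019078054675
```

View pics/top0.png

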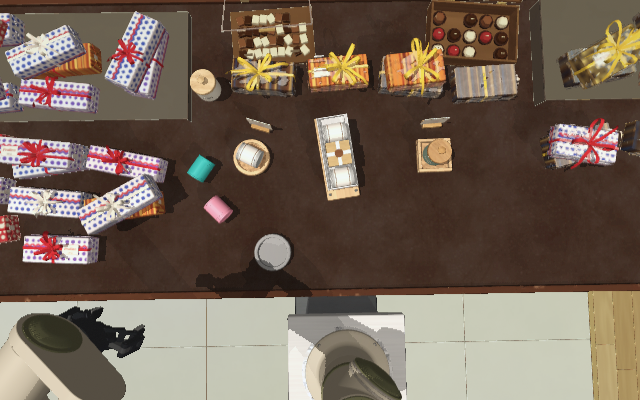

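View pics/side0.png

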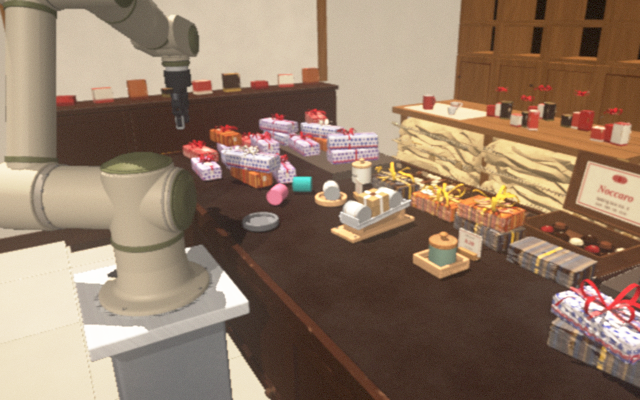

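Top view: oak coaster with a white tin at (251,157); pink look-alike (218,209), turquoise look-alike (201,168), grey coaster look-alike (272,252); feeder (338,157); stand with green canister (435,153). The white tin on the oak ring and the oak ring itself fit; I confirm this in an enlarged crop.

Run:
```python
from h import *
im=cv2.imread('pics/top0.png')
a=cv2.resize(im[105:205,225:365],None,fx=5.5,fy=5.5,interpolation=cv2.INTER_CUBIC)
cv2.imwrite('pics/c1.png',a)
a=cv2.resize(im[110:180,400:470],None,fx=8,fy=8,interpolation=cv2.INTER_CUBIC)
cv2.imwrite('pics/c2.png',a)
```

```text
(no output)
```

View pics/c1.png

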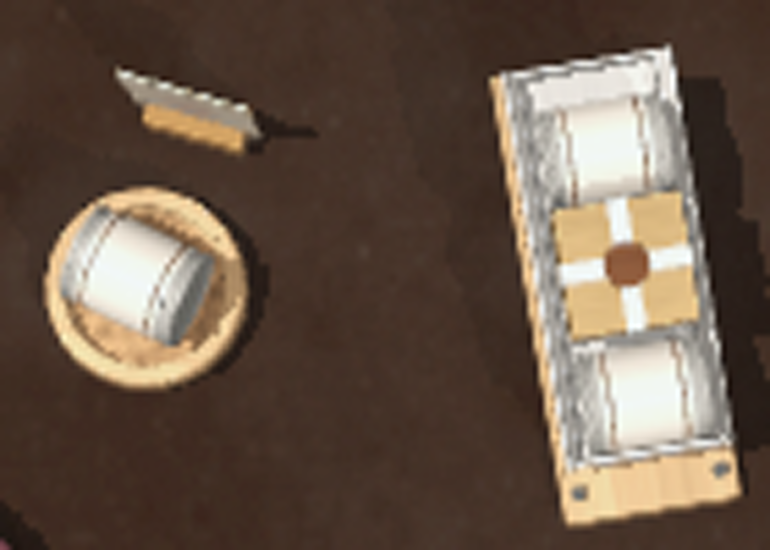

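View pics/c2.png

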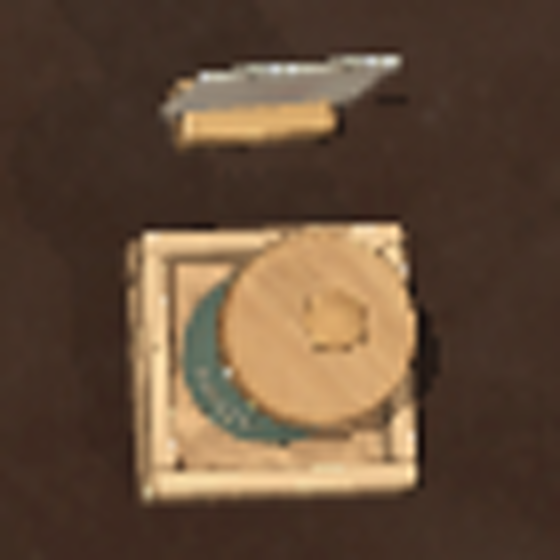

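Run:
```python
from h import *
import pickle
c=pickle.load(open('top0.pkl','rb'))
def P(crop,u,v,z):
    s,o=((5.5,(225,105)) if crop==1 else (8,(400,110)))
    return px2w(c,(u+.5)/s-.5+o[0],(v+.5)/s-.5+o[1],z)
def pr(n,*a): print(n,np.round(P(*a),1))
pr('coaster',1,146,288,19)
for z in(35,50):pr('stray',1,137,277,z)
a=P(1,100,208,40);b=P(1,213,265,40);print('stray axis',(b-a)[:2],np.linalg.norm(b-a),np.degrees(np.arctan2(*(b-a)[1::-1])))
for q in[(100,208),(62,288),(175,345),(213,265)]:pr('s',1,*q,35)
# carton
for q in[(553,210),(683,192),(698,318),(573,342),(628,264)]:pr('carton',1,*q,98)
for q in[(567,522),(742,492)]:pr('base front',1,*q,15)
for q in[(500,75),(670,47),(567,463),(738,438)]:pr('chute corner',1,*q,60)
for q in[(142,232),(405,225),(415,487),(150,497)]:pr('stand',2,*q,24)
pr('knob',2,337,320,85); pr('lid',2,317,330,70)
pr('cardA',2,165,110,0);pr('cardB',2,340,130,0)
print(w2px(c,[420,90,0]))
```

```text
coaster [584.  250.2  19. ]
stray [586.7 251.6  35. ]
stray [584.1 248.8  50. ]
stray axis [-28.79573565 -54.55026845] 61.684083681720885 -117.82846346674737
s [621.  269.4  35. ]
s [581.9 288.1  35. ]
s [553.1 233.4  35. ]
s [592.  214.6  35. ]
carton [603.5  49.8  98. ]
carton [610.9  -9.9  98. ]
carton [552.7 -15.5  98. ]
carton [542.7  41.8  98. ]
carton [578.1  16.   98. ]
base front [464.6  43.7  15. ]
base front [478.  -43.2  15. ]
chute corner [676.8  73.   60. ]
chute corner [689.1  -8.5  60. ]
chute corner [490.4  44.5  60. ]
chute corner [500.9 -36.8  60. ]
stand [ 626.2 -203.4   24. ]
stand [ 627.2 -293.3   24. ]
stand [ 537.4 -293.4   24. ]
stand [ 535.4 -203.2   24. ]
knob [ 583.9 -247.8   85. ]
lid [ 583.4 -246.4   70. ]
cardA [ 674.3 -219.5    0. ]
cardB [ 666.2 -280.6    0. ]
[311.0540389  216.21978323]
```

Confirmed: white tin lies on the oak coaster (crop 137,277); carton with seal at (628,264) in the feeder; canister knob at (337,320) in the stand. Sizes come out right (stand 90, base 88 wide, tin ~62×43). First the carton: hover.

```bash
cat >> h.py <<'E'
def go(x,y,z,yaw=None):
    s=sense(); M=rot(s['ee_rot']); d=M.T@(np.array([x,y,z])-s['eef_pos']); cur=np.degrees(np.arctan2(M[1,0],M[0,0]))
    r=0 if yaw is None else (-(yaw-cur)+90)%180-90
    print('now',np.round(s['eef_pos'],1),'yaw',round(cur,1),'-> d',np.round(d,1),'roll',round(r/6,2),'| F',np.round(s['force'],1),'g',round(s['grip_width'],3),'t',s['time_s'],'j6',round(s['joints'][5],2))
E
python3 -c "
from h import *
go(579,17,200,98.8)"
```

```text
now [213.4 479.5 201.4] yaw 66.0 -> d [-273.8  522.1    1.5] roll -5.47 | F [-0.3 -0.3  0.1] g 1.003 t 0.15 j6 -0.22
```

Call:
{"fn": "move_arm", "kwargs": {
  "rows": [
    [[-27,52,0,-0.5,1],[-55,104,0,-1,1],[-82,157,0,-1.6,1],[-110,209,0,-2.2,1],[-137,261,0,-2.7,1],[-164,313,0,-3.3,1],[-192,365,0,-3.8,1],[-219,418,0,-4.4,1],[-246,470,0,-5,1],[-274,522,1,-5.5,1],[-274,522,1,-5.5,1],[-274,522,1,-5.5,1]]
  ]
}}

```text
time_s: 1.65
eef_pos: [578.4, 17.3, 200.2]
ee_rot: [-0.0, 0.65, 0.76, -0.001]
force: [-0.4, 0.5, 0.1]
grip_width: 0.998
```

Run:
```python
from h import *
import pickle
go(579,17,70,98.8)
c=cam('wrist'); pickle.dump(c,open('w1.pkl','wb')); cv2.imwrite('pics/w1.png',c['color'])
```

```text
now [578.4  17.3 200.2] yaw 99.0 -> d [ -0.3   0.7 130.2] roll 0.03 | F [-0.4  0.5  0.1] g 0.998 t 1.65 j6 -1.9
```

View pics/w1.png

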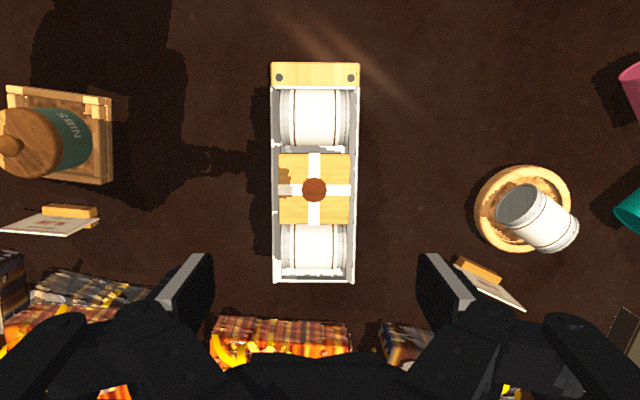

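Wrist view: carton seal at (314,189), feeder aligned vertically, coaster ring centre ~(522,208), both fingers clear of the feeder sides.

Run:
```python
from h import *
import pickle
c=pickle.load(open('w1.pkl','rb')); print(c['p'])
for n,u,v,z in[('seal',314,189,95.5),('carton',278,154,95),('carton',349,153,95),('carton',350,223,96),('carton',278,223,96),('base',271,84,15),('base',359,84,15),('coaster',522,208,19),('base front',271,63,15),('base front',359,63,15),('rear',276,283,64),('rear',354,283,64)]:
  print(n,np.round(px2w(c,u,v,z),1))
```

```text
[512.69563639   7.58310247 372.63015015]
seal [579.9  17.6  95.5]
carton [555.5 -16.1  95. ]
carton [545.6  41.3  95. ]
carton [604.8  53.   96. ]
carton [614.5  -8.4  96. ]
base [499.4 -38.7  15. ]
base [485.7  48.3  15. ]
coaster [584.2 247.9  19. ]
base front [479.9 -41.1  15. ]
base front [466.4  44.5  15. ]
rear [690.5  -4.1  64. ]
rear [678.2  74.1  64. ]
```

Call:
{"fn": "move_arm", "kwargs": {
  "rows": [
    [[0,2,40,0,1],[0,2,80,0,1],[0,2,110,0,1],[0,2,130,0,1],[0,2,130,0,1],[0,2,130,0,-0.2],[0,2,130,0,-0.2],[0,2,130,0,-0.2],[0,2,130,0,-0.2],[0,2,130,0,-0.2],[0,2,130,0,-0.2]]
  ],
  "squeeze": 35
}}

```text
time_s: 3.08
eef_pos: [580.2, 18.0, 70.5]
ee_rot: [-0.0, 0.649, 0.761, -0.001]
force: [0.5, 0.1, -0.9]
grip_width: 0.401
```

Run:
```python
from h import *
go(580,18,70,98.8)
c=cam('wrist'); s=cam('side')
cv2.imwrite('pics/w2.png',np.hstack([cv2.resize(c['color'][100:400,160:480],None,fx=1.2,fy=1.2),cv2.resize(s['color'][160:250,320:420],None,fx=4,fy=4)]))
```

```text
now [580.2  18.   70.5] yaw 99.0 -> d [ 0.  -0.1  0.5] roll 0.04 | F [ 0.5  0.1 -0.9] g 0.401 t 3.075 j6 -1.9
```

View pics/w2.png

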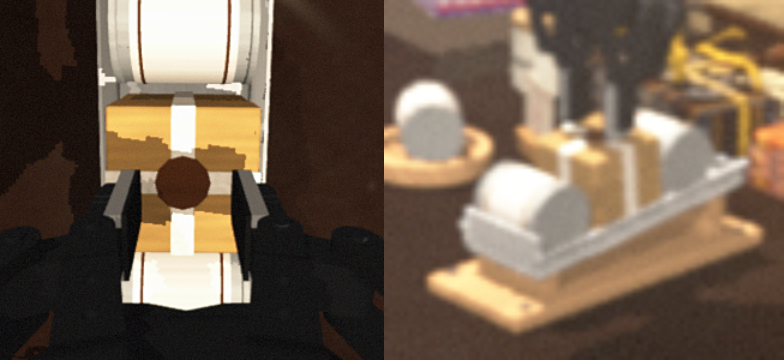

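Run:
```python
from h import *
c=cam('wrist'); s=cam('side'); e=sense(); M=rot(e['ee_rot']); t=e['eef_pos']
for z in (-30,-11,0,8):
  for x in(-30,-17,17,30):
    p=t+M@[x,0,z]; a=w2px(c,p); b=w2px(s,p); print(z,x,'wrist crop',np.round((a-[160,100])*1.2),'side crop',np.round((b-[320,160])*4+[384,0]))
```

```text
-30 -30 wrist crop [105. 187.] side crop [626. 135.]
-30 -17 wrist crop [139. 187.] side crop [612. 130.]
-30 17 wrist crop [229. 187.] side crop [577. 118.]
-30 30 wrist crop [263. 187.] side crop [563. 113.]
-11 -30 wrist crop [114. 168.] side crop [625. 163.]
-11 -17 wrist crop [144. 168.] side crop [612. 157.]
-11 17 wrist crop [224. 168.] side crop [576. 144.]
-11 30 wrist crop [254. 168.] side crop [563. 140.]
0 -30 wrist crop [118. 159.] side crop [625. 178.]
0 -17 wrist crop [147. 159.] side crop [611. 173.]
0 17 wrist crop [222. 159.] side crop [576. 160.]
0 30 wrist crop [250. 159.] side crop [563. 155.]
8 -30 wrist crop [121. 153.] side crop [625. 189.]
8 -17 wrist crop [148. 153.] side crop [611. 184.]
8 17 wrist crop [220. 153.] side crop [576. 171.]
8 30 wrist crop [248. 153.] side crop [563. 166.]
```

Run:
```python
from h import *
s=cam('side'); e=sense(); M=rot(e['ee_rot']); t=e['eef_pos']
a=s['color'][130:230,320:440]; cv2.imwrite('pics/s3.png',cv2.resize(a,None,fx=6.5,fy=6,interpolation=cv2.INTER_CUBIC))
```

```text
(no output)
```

View pics/s3.png

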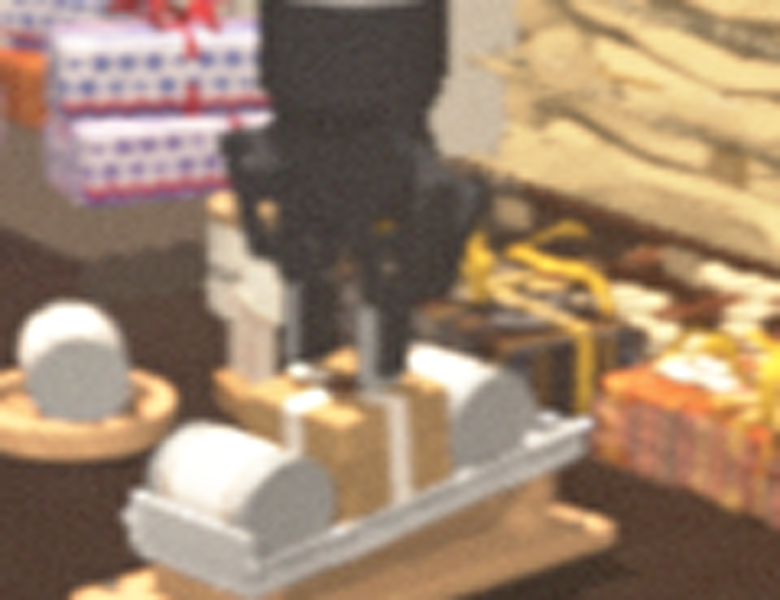

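Run:
```python
from h import *
c=cam('wrist'); e=sense(); M=rot(e['ee_rot'])
for n,u,v,d in[('open',316,256,132),('0.4',160+184/1.2,100+172/1.2,339*34/(94/1.2))]:
  p=c['p']+c['R']@(d*np.array([(u-c['cx'])/c['f'],(v-c['cy'])/c['f'],1])); print(n,np.round(M.T@(p-e['eef_pos']),1))
```

```text
open [  1.2  -9.9 -51.2]
0.4 [  0.1  -8.7 -35.8]
```

The fingertips are at the carton's top (z≈97) though the TCP reads 70.5: they actually stand roughly 30 mm behind the reported TCP (both cameras agree). I'll allow for that: open, go 34 mm deeper, close.

Call:
{"fn": "move_arm", "kwargs": {
  "rows": [
    [[0,0,-6,0,1],[0,0,-6,0,1],[0,0,-6,0,1],[0,0,-6,0,1],[0,0,10,0,1],[0,0,22,0,1],[0,0,34,0,1],[0,0,34,0,1],[0,0,34,0,0],[0,0,34,0,0],[0,0,34,0,0],[0,0,34,0,0]]
  ],
  "squeeze": 35
}}

```text
time_s: 4.88
eef_pos: [580.5, 17.9, 37.1]
ee_rot: [0.0, 0.649, 0.761, -0.0]
force: [-0.7, -0.2, 5.3]
grip_width: 0.693
```

Call:
{"fn": "move_arm", "kwargs": {
  "rows": [
    [[0,0,-10,0,0],[0,0,-25,0,0],[0,0,-45,0,0],[0,0,-70,0,0],[0,0,-90,0,0],[0,0,-90,0,0],[-33,-30,-90,0.4,0],[-65,-61,-90,0.8,0],[-98,-92,-90,1.2,0],[-131,-122,-90,1.5,0],[-131,-122,-90,1.5,0]]
  ]
}}

```text
time_s: 6.25
eef_pos: [479.2, -132.2, 126.7]
ee_rot: [-0.0, 0.708, 0.706, -0.0]
force: [-0.4, -0.6, -0.4]
grip_width: 0.693
```

Run:
```python
from h import *
go(480,-130,0,90)
s=cam('side');c=cam('wrist')
cv2.imwrite('pics/s4.png',np.hstack([cv2.resize(s['color'][130:280,280:460],(480,400)),cv2.resize(c['color'],None,fx=.5,fy=1)]))
```

```text
now [ 479.2 -132.2  126.7] yaw 89.8 -> d [  2.3   0.9 126.7] roll -0.03 | F [-0.4 -0.6 -0.4] g 0.693 t 6.25 j6 -2.07
```

View pics/s4.png

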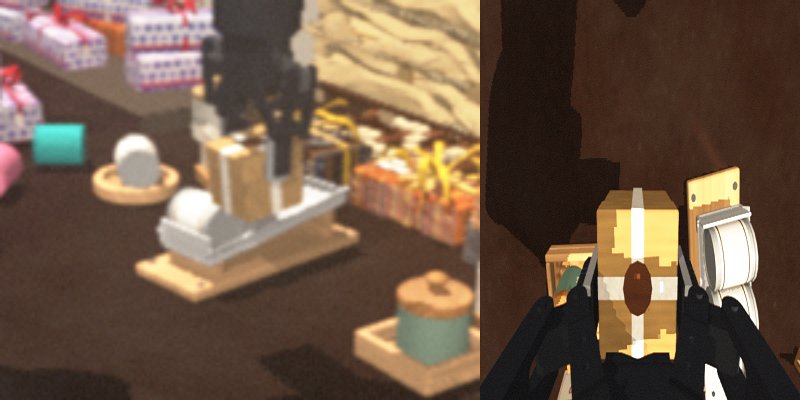

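Carton held centred; both tins have closed up at the front stop. Set it down at the parking spot.

Call:
{"fn": "move_arm", "kwargs": {
  "rows": [
    [[2,0,50,0,0],[2,0,90,0,0],[2,0,112,0,0],[2,0,120,0,0],[2,0,124,0,0],[2,0,126,0,0],[2,0,126,0,0]]
  ]
}}

```text
time_s: 7.22
eef_pos: [480.7, -128.5, 1.3]
ee_rot: [0.0, 0.707, 0.707, 0.0]
force: [-0.5, -0.0, -1.1]
grip_width: 0.697
```

Call:
{"fn": "move_arm", "kwargs": {
  "rows": [
    [[0,0,2,0,0],[0,0,4,0,0],[0,0,5,0,0],[0,0,5,0,0]]
  ]
}}

```text
time_s: 7.72
eef_pos: [483.1, -128.9, -1.3]
ee_rot: [0.003, 0.707, 0.707, 0.001]
force: [2.6, 5.5, 17.7]
grip_width: 0.693
```

Contact (≈18 N). Release and rise.

Call:
{"fn": "move_arm", "kwargs": {
  "rows": [
    [[0,0,-1,0,1],[0,0,-1,0,1],[0,0,-1,0,1],[0,0,-1,0,1],[0,0,-1,0,1],[0,0,-50,0,1],[0,0,-110,0,1],[0,0,-160,0,1],[0,0,-160,0,1]]
  ]
}}

```text
time_s: 8.85
eef_pos: [483.6, -129.3, 162.1]
ee_rot: [0.006, 0.707, 0.707, 0.002]
force: [0.7, 0.4, -0.0]
grip_width: 0.999
```

Run:
```python
from h import *
go(586,250.5,160,62.2)
c=cam('top'); cv2.imwrite('pics/t5.png',cv2.resize(c['color'][105:265,225:465],None,fx=3.3,fy=3.3,interpolation=cv2.INTER_CUBIC))
```

```text
now [ 483.6 -129.3  162.1] yaw 90.0 -> d [379.8 102.3   1.3] roll 4.63 | F [ 0.7  0.4 -0. ] g 0.999 t 8.85 j6 -2.07
```

View pics/t5.png

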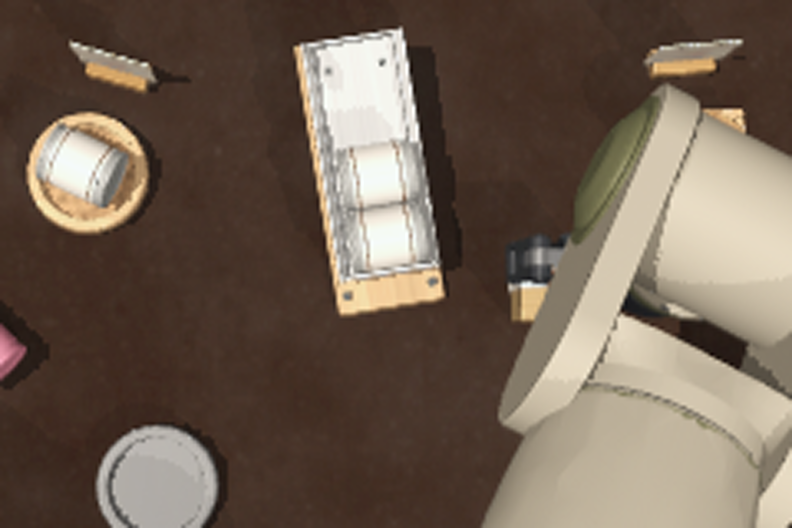

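Top: two tins closed at the stop, rear of lane free; carton parked under the arm. Move over the stray tin.

Call:
{"fn": "move_arm", "kwargs": {
  "rows": [
    [[50,14,0,0.6,1],[105,28,0,1.3,1],[160,43,0,2,1],[215,58,0,2.7,1],[270,73,0,3.4,1],[325,88,0,4,1],[380,102,0,4.6,1],[380,102,0,4.6,1],[380,102,0,4.6,1]]
  ]
}}

```text
time_s: 10.02
eef_pos: [584.0, 250.7, 157.5]
ee_rot: [0.003, 0.855, 0.518, 0.001]
force: [-0.1, -0.7, -0.9]
grip_width: 0.996
```

Run:
```python
from h import *
import pickle
go(586,250.5,0,62.2)
c=cam('wrist');pickle.dump(c,open('w6.pkl','wb')); cv2.imwrite('pics/w6.png',c['color'])
```

```text
now [584.  250.7 157.5] yaw 62.4 -> d [  1.    0.8 157.5] roll 0.04 | F [-0.1 -0.7 -0.9] g 0.996 t 10.025 j6 -0.86
```

View pics/w6.png

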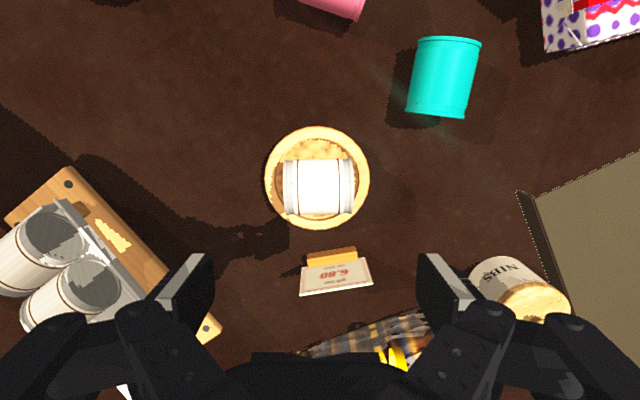

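Run:
```python
from h import *
import pickle
c=pickle.load(open('w6.pkl','rb'))
print('c',px2w(c,319,186,45),px2w(c,319,186,35),'ring',px2w(c,317,178,19))
a=px2w(c,285,188,35);b=px2w(c,353,184,35);print(b-a,np.linalg.norm(b-a),np.degrees(np.arctan2(*(b-a)[1::-1])))
E=np.array([584,250.7,157.5])
print(w2px(c,[584,250.7,35]))
```

```text
c [587.17209654 254.8476246   45.        ] [589.39511269 253.82321197  35.        ] ring [585.25188659 254.07122897  19.        ]
[24.8861339  55.51199084  0.        ] 60.83502927910558 65.85321329930821
[313.09648312 182.36083423]
```

Call:
{"fn": "move_arm", "kwargs": {
  "rows": [
    [[3,1,40,-0.3,1],[3,1,85,-0.3,1],[3,1,125,-0.3,1],[3,1,145,-0.3,1],[3,1,156,-0.3,1],[3,1,161,-0.3,1],[3,1,161,-0.3,1],[3,1,161,-0.3,0],[3,1,161,-0.3,0],[3,1,161,-0.3,0],[3,1,161,-0.3,0],[3,1,161,-0.3,0]]
  ],
  "squeeze": 30
}}

```text
time_s: 11.58
eef_pos: [588.0, 251.9, -2.1]
ee_rot: [0.004, 0.847, 0.531, 0.002]
force: [-0.6, 0.4, 5.8]
grip_width: 0.675
```

Run:
```python
from h import *
go(586.5,252.5,-4,64)
s=cam('side'); c=cam('wrist')
cv2.imwrite('pics/s7.png',np.hstack([cv2.resize(s['color'][150:230,290:370],(400,400),interpolation=cv2.INTER_CUBIC),cv2.resize(c['color'][:,120:520],(400,400))]))
```

```text
now [588.  251.9  -2.1] yaw 64.2 -> d [-0.1 -1.6  1.9] roll 0.03 | F [-0.6  0.4  5.8] g 0.675 t 11.575 j6 -0.89
```

View pics/s7.png

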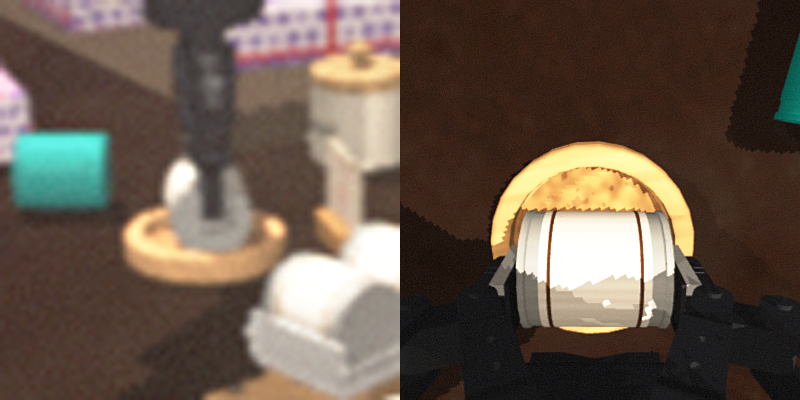

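Call:
{"fn": "move_arm", "kwargs": {
  "rows": [
    [[0,0,-20,0,0],[0,0,-60,0,0],[0,0,-100,0,0],[-30,24,-100,-1,0],[-60,48,-100,-2,0],[-90,71,-100,-3,0],[-120,95,-100,-4,0],[-150,119,-100,-5,0],[-181,142,-100,-5.8,0],[-181,142,-100,-5.8,0],[-181,142,-100,-5.8,0]]
  ]
}}

```text
time_s: 13.05
eef_pos: [636.0, 28.0, 99.7]
ee_rot: [0.004, 0.65, 0.76, 0.001]
force: [-0.4, 0.4, -0.9]
grip_width: 0.673
```

Run:
```python
from h import *
import pickle
go(637.4,26.6,36,98.8)
c=cam('wrist');pickle.dump(c,open('w8.pkl','wb')); cv2.imwrite('pics/w8.png',c['color'])
```

```text
now [636.   28.   99.7] yaw 98.9 -> d [-1.3  0.7 63.7] roll 0.02 | F [-0.4  0.4 -0.9] g 0.673 t 13.05 j6 -1.86
```

View pics/w8.png

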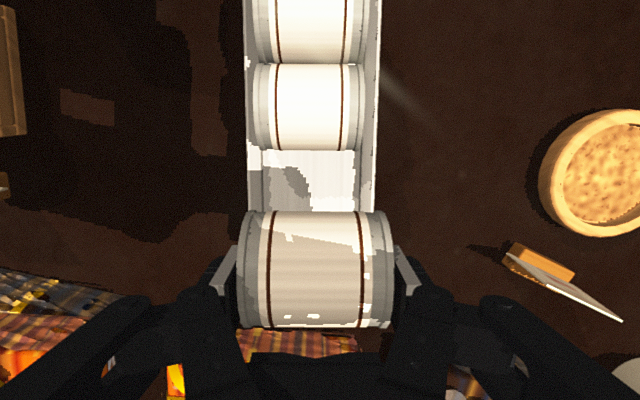

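Held tin is centred with the lane within ~2 mm; lower and release gently.

Call:
{"fn": "move_arm", "kwargs": {
  "rows": [
    [[-2,1,25,0,0],[-2,1,45,0,0],[-2,1,58,0,0],[-2,1,64,0,0],[-2,1,65,0,0],[-2,1,65,0,0],[-2,1,65,0,0.6],[-2,1,65,0,0.6],[-2,1,65,0,1],[-2,1,65,0,1],[-2,1,65,0,1]]
  ]
}}

```text
time_s: 14.48
eef_pos: [637.8, 26.4, 34.7]
ee_rot: [0.004, 0.65, 0.76, 0.001]
force: [0.1, -0.0, 0.6]
grip_width: 0.999
```

Call:
{"fn": "move_arm", "kwargs": {
  "rows": [
    [[0,0,-20,0,1],[0,0,-60,0,1],[0,0,-110,0,1],[0,0,-130,0,1],[0,0,-130,0,1]]
  ]
}}

```text
time_s: 15.1
eef_pos: [637.3, 26.8, 166.0]
ee_rot: [0.005, 0.65, 0.76, 0.002]
force: [-0.1, 1.3, -0.5]
grip_width: 1.003
```

Run:
```python
from h import *
go(583,-247.5,165,90)
c=cam('wrist'); cv2.imwrite('pics/w9.png',c['color'])
```

```text
now [637.3  26.8 166. ] yaw 99.0 -> d [-262.4  -96.4    1.5] roll 1.49 | F [-0.1  1.3 -0.5] g 1.003 t 15.1 j6 -1.87
```

View pics/w9.png

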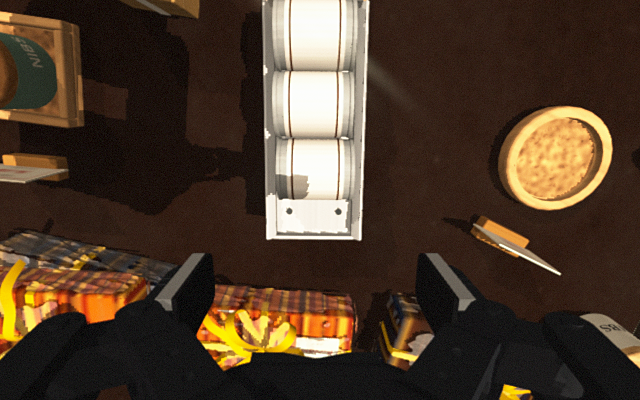

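All three tins now lie in one row against the stop. Next the canister (knob/lid centre about (583.5,-247)).

Call:
{"fn": "move_arm", "kwargs": {
  "rows": [
    [[-52,-19,0,0.3,1],[-105,-38,0,0.6,1],[-157,-58,0,0.9,1],[-210,-77,0,1.2,1],[-262,-96,0,1.5,1],[-262,-96,0,1.5,1],[-262,-96,0,1.5,1]]
  ]
}}

```text
time_s: 16.02
eef_pos: [582.4, -246.1, 163.5]
ee_rot: [0.003, 0.707, 0.707, 0.002]
force: [-0.4, 0.4, 0.0]
grip_width: 1.0
```

Run:
```python
from h import *
import pickle
go(583,-247.5,9,90)
c=cam('wrist');pickle.dump(c,open('w10.pkl','wb')); cv2.imwrite('pics/w10.png',c['color'])
print(w2px(c,[583.5,-247,85]),w2px(c,[581.5,-248,24]))
```

```text
now [ 582.4 -246.1  163.5] yaw 90.0 -> d [ -1.1  -0.3 154.5] roll -0.0 | F [-0.4  0.4  0. ] g 1.0 t 16.025 j6 -2.16
[312.44697364 196.05257095] [311.89130185 176.70533006]
```

View pics/w10.png

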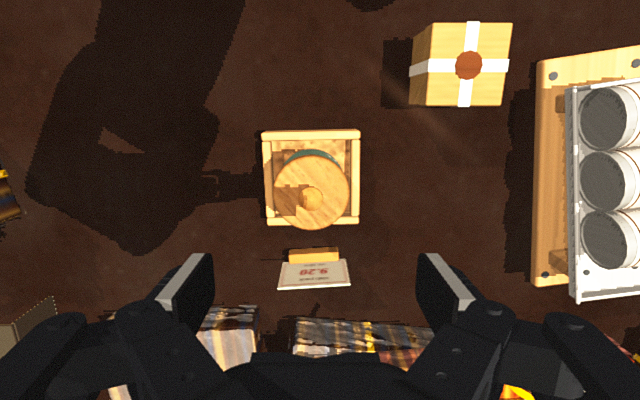

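Knob at (312,198) and stand centre (312,178) match predictions within 2 px; carton seal parked at (469,65). Descend and grip the body.

Call:
{"fn": "move_arm", "kwargs": {
  "rows": [
    [[-1,0,40,0,1],[-1,0,85,0,1],[-1,0,120,0,1],[-1,0,142,0,1],[-1,0,154,0,1],[-1,0,154,0,1],[-1,0,154,0,0.2],[-1,0,154,0,0.2],[-1,0,154,0,0.2],[-1,0,154,0,0.2],[-1,0,154,0,0.2]]
  ],
  "squeeze": 35
}}

```text
time_s: 17.45
eef_pos: [584.4, -247.3, 11.6]
ee_rot: [0.004, 0.707, 0.707, 0.002]
force: [-1.1, 1.3, 5.5]
grip_width: 0.71
```

Run:
```python
from h import *
import pickle
c=pickle.load(open('w10.pkl','rb'))
print('carton seal',px2w(c,469,65,56),'corners',[np.round(px2w(c,u,v,56)[:2],1) for u,v in((429,23),(512,23),(502,107),(411,103))])
go(584.5,251,79)
```

```text
carton seal [ 486.97352968 -126.55209353   56.        ] corners [array([ 457.7, -160. ]), array([457.8, -98.2]), array([518.2, -96.5]), array([ 515.1, -169. ])]
now [ 584.4 -247.3   11.6] yaw 90.1 -> d [498.1   1.1 -69.2] roll 0.0 | F [-1.1  1.3  5.5] g 0.71 t 17.45 j6 -2.16
```

Call:
{"fn": "move_arm", "kwargs": {
  "rows": [
    [[0,0,-5,0,0],[0,0,-15,0,0],[0,0,-30,0,0],[0,0,-55,0,0],[0,0,-80,0,0],[0,0,-105,0,0],[0,0,-120,0,0],[0,0,-120,0,0]]
  ]
}}

```text
time_s: 18.45
eef_pos: [583.7, -247.1, 132.8]
ee_rot: [0.005, 0.707, 0.707, 0.002]
force: [0.5, 0.6, -2.3]
grip_width: 0.706
```

Run:
```python
from h import *
go(584.5,251,131,90)
s=cam('side'); c=cam('wrist')
cv2.imwrite('pics/s11.png',np.hstack([cv2.resize(s['color'][180:290,390:500],(400,400),interpolation=cv2.INTER_CUBIC),cv2.resize(c['color'][:,120:520],(400,400))]))
```

```text
now [ 583.7 -247.1  132.8] yaw 90.1 -> d [498.1   1.2  -0.6] roll 0.01 | F [ 0.5  0.6 -2.3] g 0.706 t 18.45 j6 -2.16
```

View pics/s11.png

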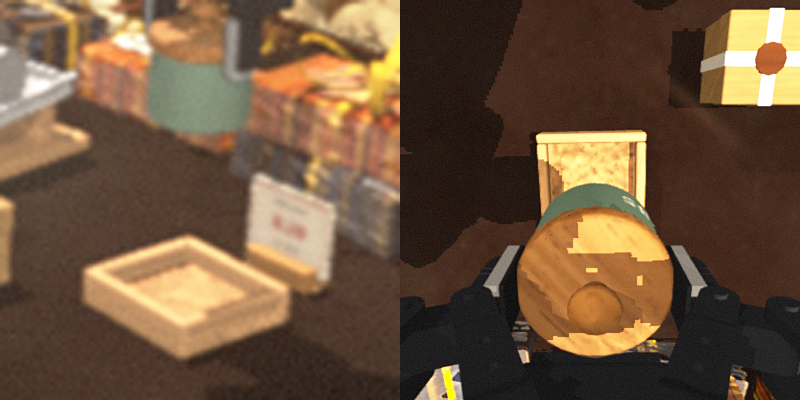

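Canister is held upright at the lid edge, stand empty, carton standing upright at right. Carry it over to the coaster.

Call:
{"fn": "move_arm", "kwargs": {
  "rows": [
    [[25,0,0,0,0],[70,0,0,0,0],[120,0,0,0,0],[170,0,0,0,0],[220,0,0,0,0],[270,0,0,0,0],[320,0,0,0,0],[370,0,0,0,0],[420,0,0,0,0],[465,1,0,0,0],[490,1,0,0,0],[498,1,0,0,0]]
  ]
}}

```text
time_s: 20.05
eef_pos: [582.3, 253.3, 128.5]
ee_rot: [0.003, 0.706, 0.708, 0.001]
force: [-0.3, -0.2, -2.3]
grip_width: 0.708
```

Call:
{"fn": "move_arm", "kwargs": {
  "rows": [
    [[0,0,0,0,0],[0,0,0,0,0],[0,0,0,0,0]]
  ]
}}

```text
time_s: 20.42
eef_pos: [582.4, 252.5, 128.5]
ee_rot: [0.003, 0.706, 0.708, 0.001]
force: [-0.9, 0.7, -1.7]
grip_width: 0.712
```

Run:
```python
from h import *
import pickle
go(584.5,251,11,90)
c=cam('wrist');pickle.dump(c,open('w12.pkl','wb'))
im=c['color']; cv2.imwrite('pics/w12.png',cv2.resize(im[80:400,140:500],None,fx=1.8,fy=1.8))
```

```text
now [582.4 252.5 128.5] yaw 90.1 -> d [ -1.1   1.4 117.5] roll 0.02 | F [-0.9  0.7 -1.7] g 0.712 t 20.425 j6 -1.34
```

View pics/w12.png

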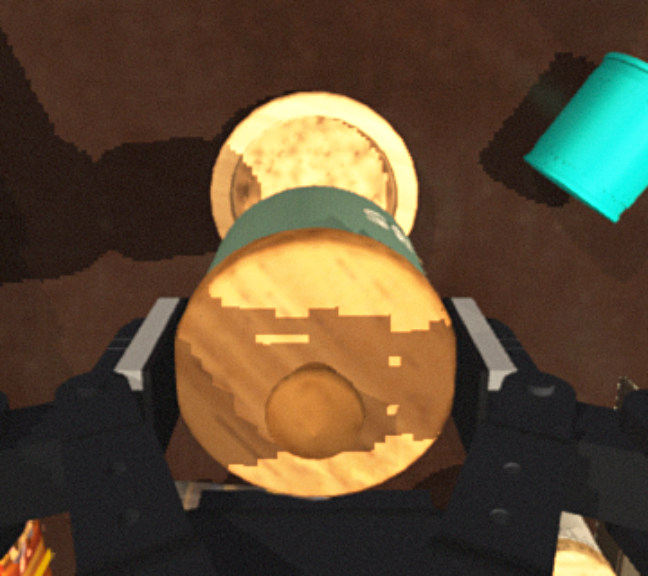

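Run:
```python
from h import *
import pickle
c=pickle.load(open('w12.pkl','rb'))
f=lambda u,v,z:np.round(px2w(c,140+u/1.8,80+v/1.8,z),1)
print('ring',f(314,194,19),'left',f(211,195,19),'right',f(417,195,19),'knob',f(314.5,405,202),'lid',f(316,362,185),f(316,362,183))
print('ring top edge',f(314,92,19))
```

```text
ring [584.7 252.9  19. ] left [585.3 204.   19. ] right [585.1 301.9  19. ] knob [579.1 253.7 202. ] lid [579.9 253.9 185. ] [581.  253.9 183. ]
ring top edge [537.1 252.9  19. ]
```

Call:
{"fn": "move_arm", "kwargs": {
  "rows": [
    [[-1,5,15,0,0],[-1,5,45,0,0],[-1,5,75,0,0],[-1,5,95,0,0],[-1,5,106,0,0],[-1,5,112,0,0],[-1,5,115,0,0],[-1,5,117,0,0],[-1,5,117,0,0],[-1,5,117,0,0]]
  ]
}}

```text
time_s: 21.72
eef_pos: [588.3, 251.3, 11.9]
ee_rot: [0.003, 0.706, 0.708, 0.001]
force: [0.4, 0.1, -1.9]
grip_width: 0.714
```

Call:
{"fn": "move_arm", "kwargs": {
  "rows": [
    [[0,0,1,0,0],[0,0,2,0,0],[0,0,3,0,0],[0,0,3,0,0]]
  ]
}}

```text
time_s: 22.22
eef_pos: [588.5, 251.4, 11.7]
ee_rot: [0.004, 0.706, 0.708, 0.002]
force: [-10.7, -3.5, 19.6]
grip_width: 0.707
```

Call:
{"fn": "move_arm", "kwargs": {
  "rows": [
    [[0,0,-1,0,0],[0,0,-1,0,0.6],[0,0,-1,0,1],[0,0,-1,0,1],[0,0,-1,0,1],[0,0,-40,0,1],[0,0,-90,0,1],[0,0,-140,0,1],[0,0,-150,0,1],[0,0,-150,0,1]]
  ]
}}

```text
time_s: 23.48
eef_pos: [587.3, 251.8, 161.5]
ee_rot: [0.004, 0.706, 0.708, 0.002]
force: [0.2, 0.1, -1.1]
grip_width: 1.001
```

Run:
```python
from h import *
import pickle
go(487,-127.5,160,90)
c=cam('wrist');pickle.dump(c,open('w13.pkl','wb'))
cv2.imwrite('pics/w13.png',c['color'][80:280,200:440])
g=cv2.cvtColor(c['color'],cv2.COLOR_BGR2GRAY)
for n,p in(('ring',[585.5,252.5,19]),('knob@ring',[585.5,252.5,85]),('lid',[585.5,252.5,68])): print(n,np.round(w2px(c,p)-[200,80],1))
```

```text
now [587.3 251.8 161.5] yaw 90.2 -> d [-379.  -101.3    1.9] roll 0.03 | F [ 0.2  0.1 -1.1] g 1.001 t 23.475 j6 -1.35
ring [114.8  94.9]
knob@ring [114.6 112.9]
lid [114.7 107.4]
```

No more viewing; check numerically with circle detection.

Run:
```python
from h import *
import pickle
c=pickle.load(open('w13.pkl','rb'))
g=cv2.medianBlur(cv2.cvtColor(c['color'],cv2.COLOR_BGR2GRAY),3)
def hough(lo,hi,p2):
    h=cv2.HoughCircles(g[80:280,200:440],cv2.HOUGH_GRADIENT,1,5,param1=120,param2=p2,minRadius=lo,maxRadius=hi)
    return [] if h is None else np.round(h[0][:4],1)
for lo,hi in((47,58),(34,46),(9,16)): print(lo,hi,hough(lo,hi,14).tolist() if len(hough(lo,hi,14)) else None)
# ring mask: oak outer silhouette in the dark background
hsv=cv2.cvtColor(c['color'],cv2.COLOR_BGR2HSV)
v=hsv[...,2]; print('row profile ring', [int(x) for x in v[175,235:400:4]])
```

```text
47 58 [[115.5, 93.5, 51.79999923706055], [111.5, 97.5, 56.29999923706055], [105.5, 100.5, 51.900001525878906], [117.5, 99.5, 57.400001525878906]]
34 46 [[114.5, 95.5, 42.099998474121094], [115.5, 109.5, 39.70000076293945], [115.5, 103.5, 45.400001525878906], [108.5, 98.5, 45.400001525878906]]
9 16 [[76.5, 74.5, 15.399999618530273], [114.5, 117.5, 13.100000381469727]]
row profile ring [37, 43, 40, 43, 41, 36, 36, 162, 232, 231, 188, 141, 255, 255, 254, 255, 255, 254, 254, 255, 253, 254, 254, 255, 254, 254, 254, 254, 253, 222, 225, 255, 255, 200, 67, 78, 78, 77, 75, 81, 84, 78]
```

Canister lid/knob circles sit at the ring centre to ~2 mm. Now the carton.

Call:
{"fn": "move_arm", "kwargs": {
  "rows": [
    [[-50,-13,0,0,1],[-105,-28,0,0,1],[-160,-43,0,0,1],[-215,-58,0,0,1],[-270,-73,0,0,1],[-325,-87,0,0,1],[-379,-101,0,0,1],[-379,-101,0,0,1],[-379,-101,0,0,1]]
  ]
}}

```text
time_s: 24.65
eef_pos: [486.4, -127.0, 160.0]
ee_rot: [0.002, 0.706, 0.708, 0.001]
force: [0.1, 0.6, -0.5]
grip_width: 1.002
```

Run:
```python
from h import *
go(487,-127.5,0,90)
c=cam('wrist'); im=c['color']; hsv=cv2.cvtColor(im,cv2.COLOR_BGR2HSV)
pr=w2px(c,[487,-127,56]); print('pred seal',pr)
# seal: dark reddish brown on kraft
m=((hsv[...,0]<12)|(hsv[...,0]>172))&(hsv[...,1]>110)&(hsv[...,2]>60)
u0,v0=pr.astype(int); w=np.zeros_like(m); w[v0-35:v0+35,u0-35:u0+35]=1
n,l,st,ce=cv2.connectedComponentsWithStats((m&w).astype(np.uint8))
for i in range(1,n):
  if st[i,4]>60: print(st[i],ce[i],np.round(px2w(c,*ce[i],56),1))
# carton outline
b=(hsv[...,2]>110).astype(np.uint8); n,l,st,ce=cv2.connectedComponentsWithStats(b); k=l[v0+20,u0+20]; print(st[k])
pts=np.argwhere(l==k)[:,::-1].astype(np.float32); r=cv2.minAreaRect(pts); print(r)
# top camera: canister on the coaster
t=cam('top'); tp=w2px(t,[585,251.5,19]); u,v=tp.astype(int)
a=cv2.resize(t['color'][v-30:v+30,u-30:u+30],None,fx=4,fy=4,interpolation=cv2.INTER_CUBIC); g=cv2.cvtColor(a,cv2.COLOR_BGR2GRAY)
for lo,hi in((65,90),(44,60),(12,20)):
  h=cv2.HoughCircles(g,cv2.HOUGH_GRADIENT,1,8,param1=100,param2=14,minRadius=lo,maxRadius=hi)
  if h is not None:
    for q in h[0][:3]: 
      z={65:19,44:68,12:85}[lo]; print(lo,np.round(q,1),np.round(px2w(t,q[0]/4+u-30-.4,q[1]/4+v-30-.4,z),1))
```

```text
now [ 486.4 -127.   160. ] yaw 90.1 -> d [-1.0e-01 -0.0e+00  1.6e+02] roll 0.02 | F [ 0.1  0.6 -0.5] g 1.002 t 24.65 j6 -2.06
pred seal [313.81482644 187.61124106]
[301 176  25  24 415] [313.10843373 187.99036145] [ 487.3 -127.6   56. ]
[ 276  144   75   79 5556]
((313.0, 183.0), (78.0, 74.0), 90.0)
65 [125.5 124.5  72.2] [584.6 250.6  19. ]
65 [125.5 116.5  65.5] [590.1 250.6  19. ]
65 [131.5 132.5  81. ] [579.1 246.6  19. ]
44 [109.5 103.5  49.5] [590.2 251.9  68. ]
44 [114.5 113.5  56.1] [583.6 248.8  68. ]
44 [117.5 123.5  53.9] [577.  246.9  68. ]
```

Call:
{"fn": "move_arm", "kwargs": {
  "rows": [
    [[0,0,45,0,1],[0,0,90,0,1],[0,0,130,0,1],[0,0,150,0,1],[0,0,161,0,1],[0,0,161,0,1],[0,0,161,0,0],[0,0,161,0,0],[0,0,161,0,0],[0,0,161,0,0],[0,0,161,0,0]]
  ],
  "squeeze": 35
}}

```text
time_s: 26.12
eef_pos: [488.3, -127.1, 0.5]
ee_rot: [0.004, 0.706, 0.709, 0.001]
force: [-0.5, 0.6, 6.1]
grip_width: 0.692
```

```bash
python3 -c "
from h import *
go(581.5,-248,90,90)"
```

```text
now [ 488.3 -127.1    0.5] yaw 90.2 -> d [-121.6   93.3  -88.5] roll 0.04 | F [-0.5  0.6  6.1] g 0.692 t 26.125 j6 -2.06
```

Call:
{"fn": "move_arm", "kwargs": {
  "rows": [
    [[0,0,-20,0,0],[0,0,-55,0,0],[0,0,-90,0,0],[-35,27,-90,0,0],[-70,54,-90,0,0],[-105,80,-90,0,0],[-121,94,-90,0,0],[-121,94,-90,0,0],[-121,94,-90,0,0]]
  ]
}}

```text
time_s: 27.25
eef_pos: [581.6, -246.6, 91.5]
ee_rot: [0.003, 0.706, 0.709, 0.001]
force: [-0.5, 0.5, -1.2]
grip_width: 0.691
```

Run:
```python
from h import *
go(582.5,-247.5,10,90)
c=cam('wrist'); hsv=cv2.cvtColor(c['color'],cv2.COLOR_BGR2HSV); z=56+sense()['eef_pos'][2]-0.5
pr=w2px(c,[582,-248,z]); m=((hsv[...,0]<12)|(hsv[...,0]>172))&(hsv[...,1]>110)&(hsv[...,2]>40)
u0,v0=pr.astype(int); w=np.zeros_like(m); w[v0-40:v0+40,u0-40:u0+40]=1
n,l,st,ce=cv2.connectedComponentsWithStats((m&w).astype(np.uint8))
print('pred',pr)
for i in range(1,n):
  if st[i,4]>100: print(st[i],ce[i],np.round(px2w(c,*ce[i],z),1))
# stand front top edge & sides: brightness profiles
g=hsv[...,2]; 
for p in([537,-203,24],[537,-293,24],[537,-248,24],[550,-203,24],[550,-293,24]): print(p,np.round(w2px(c,p),1))
e=w2px(c,[550,-248,24]).astype(int); print('row',e[1],[int(q) for q in g[e[1],e[0]-70:e[0]+71:2]])
e=w2px(c,[537,-248,24]).astype(int); print('col',[int(q) for q in g[e[1]-12:e[1]+25,e[0]-30]])
```

```text
now [ 581.6 -246.6   91.5] yaw 90.3 -> d [-0.7  0.4 81.5] roll 0.04 | F [-0.5  0.5 -1.2] g 0.691 t 27.25 j6 -2.16
pred [308.12779048 286.6839701 ]
[ 287  258   56   51 1972] [314.69624746 282.8311359 ] [ 580.3 -245.5  147.2]
[537, -203, 24] [376.3 137.3]
[537, -293, 24] [247.3 136.8]
[537, -248, 24] [311.8 137. ]
[550, -203, 24] [375.3 155.9]
[550, -293, 24] [248.3 155.3]
row 155 [32, 37, 34, 219, 255, 255, 255, 255, 255, 213, 255, 255, 255, 254, 249, 254, 255, 255, 255, 255, 255, 255, 252, 255, 254, 253, 253, 252, 254, 254, 254, 255, 255, 255, 255, 250, 254, 255, 255, 255, 255, 255, 255, 255, 255, 255, 255, 254, 255, 255, 254, 252, 254, 253, 251, 248, 255, 148, 168, 201, 135, 255, 255, 255, 255, 255, 252, 54, 66, 69, 66]
col [68, 69, 68, 77, 75, 79, 74, 73, 72, 83, 73, 75, 76, 149, 207, 219, 255, 255, 255, 255, 255, 255, 255, 255, 255, 255, 254, 252, 255, 255, 255, 254, 254, 254, 255, 190, 129]
```

Call:
{"fn": "move_arm", "kwargs": {
  "rows": [
    [[-3,1,25,0,0],[-3,1,45,0,0],[-3,1,60,0,0],[-3,1,70,0,0],[-3,1,76,0,0],[-3,1,80,0,0],[-3,1,82,0,0],[-3,1,83,0,0],[-3,1,83,0,0]]
  ]
}}

```text
time_s: 28.42
eef_pos: [583.4, -249.9, 10.5]
ee_rot: [0.004, 0.705, 0.709, 0.001]
force: [-6.1, 3.4, 10.7]
grip_width: 0.699
```

Touching the pocket floor at the expected height (10.5). Release and retreat.

Call:
{"fn": "move_arm", "kwargs": {
  "rows": [
    [[0,0,-1,0,0],[0,0,-1,0,0.6],[0,0,-1,0,1],[0,0,-1,0,1],[0,0,-1,0,1],[0,0,-40,0,1],[0,0,-90,0,1],[0,0,-150,0,1],[0,0,-150,0,1]]
  ]
}}

```text
time_s: 29.55
eef_pos: [584.2, -250.4, 165.8]
ee_rot: [0.008, 0.705, 0.709, 0.002]
force: [0.2, -0.5, -0.9]
grip_width: 1.003
```

Run:
```python
from h import *
go(582,251.5,200,90)
c=cam('wrist'); hsv=cv2.cvtColor(c['color'],cv2.COLOR_BGR2HSV)
pr=w2px(c,[582,-249,66]); m=((hsv[...,0]<12)|(hsv[...,0]>172))&(hsv[...,1]>110)&(hsv[...,2]>40)
u0,v0=pr.astype(int); w=np.zeros_like(m); w[v0-40:v0+40,u0-40:u0+40]=1
n,l,st,ce=cv2.connectedComponentsWithStats((m&w).astype(np.uint8))
for i in range(1,n):
  if st[i,4]>100: print('seal',st[i],ce[i],'pred',pr,np.round(px2w(c,*ce[i],66),1))
g=hsv[...,2]
for p in([545,-248,24],): 
  e=w2px(c,p).astype(int); r=g[e[1]]; k=np.where(r[e[0]-70:e[0]+70]>110)[0]+e[0]-70; print('stand edges',k.min(),k.max(),[np.round(px2w(c,q,e[1],24)[1],1) for q in(k.min(),k.max())])
e=w2px(c,[582,-209,24]).astype(int); 
col=g[:,e[0]]; k=np.where(col[e[1]-70:e[1]+70]>110)[0]+e[1]-70; print('stand x edges',[np.round(px2w(c,e[0],q,24)[0],1) for q in(k.min(),k.max())])
```

```text
now [ 584.2 -250.4  165.8] yaw 90.3 -> d [501.6   0.8 -38.9] roll 0.05 | F [ 0.2 -0.5 -0.9] g 1.003 t 29.55 j6 -2.17
seal [305 173  24  24 424] [316.36792453 184.74056604] pred [316.30570794 184.33976487] [ 582.3 -248.9   66. ]
seal [294 221  62   3 147] [326.0952381  222.11564626] pred [316.30570794 184.33976487] [ 615.  -240.5   66. ]
stand edges 267 366 [np.float64(-294.3), np.float64(-204.2)]
stand x edges [np.float64(537.0), np.float64(628.1)]
```

Run:
```python
from h import *
import pickle
for f in('w10.pkl','w13.pkl'):
  c=pickle.load(open(f,'rb')); g=cv2.medianBlur(cv2.cvtColor(c['color'],cv2.COLOR_BGR2GRAY),3)[80:280,200:440]
  for lo,hi in((37,42),(9,14)):
    h=cv2.HoughCircles(g,cv2.HOUGH_GRADIENT,1,5,param1=120,param2=12,minRadius=lo,maxRadius=hi); print(f,lo,None if h is None else h[0][:4].round(1).tolist())
# side view: body edges of the canister
s=cam('side'); hsv=cv2.cvtColor(s['color'],cv2.COLOR_BGR2HSV); b=w2px(s,[585.5,252.5,40]).astype(int); print(b)
m=((hsv[...,0]>60)&(hsv[...,0]<100)&(hsv[...,1]>50)).astype(np.uint8)
w=np.zeros_like(m); w[b[1]-30:b[1]+30,b[0]-25:b[0]+25]=1
n,l,st,ce=cv2.connectedComponentsWithStats(m&w); k=1+np.argmax(st[1:,4]); print(st[k])
for v in range(st[k][1],st[k][1]+st[k][3],2):
  q=np.where(l[v]==k)[0]; print(v,q.min(),q.max(),end='; ')
for z in(20,60):
  e=[w2px(s,[585.5+32*np.cos(a),252.5+32*np.sin(a),z])[0] for a in np.linspace(0,6.28,60)]; print('\npred',z,w2px(s,[585.5,252.5,z]),min(e),max(e))
```

```text
w10.pkl 37 [[110.5, 107.5, 41.400001525878906], [111.5, 117.5, 41.400001525878906], [110.5, 112.5, 38.0], [115.5, 112.5, 41.400001525878906]]
w10.pkl 9 None
w13.pkl 37 [[115.5, 108.5, 40.29999923706055], [115.5, 113.5, 38.099998474121094], [114.5, 95.5, 41.400001525878906], [124.5, 98.5, 41.400001525878906]]
w13.pkl 9 [[114.5, 117.5, 11.0]]
[330 188]
[305 176   7  16 110]
176 305 310; 178 305 311; 180 305 311; 182 305 311; 184 305 311; 186 305 311; 188 305 311; 190 305 311; 
pred 20 [330.14850351 194.23200421] 319.8774165334138 340.42570329237043

pred 60 [329.96459378 182.02119111] 319.5987751531526 340.33631866568396
```

Run:
```python
from h import *
s=cam('side'); im=s['color']; g=cv2.cvtColor(im,cv2.COLOR_BGR2LAB).astype(int)
for v in range(166,204,2): print(v,' '.join('%d,%d'%(g[v,u,0],g[v,u,1]-128) for u in range(312,350,2)))
for z in (10,68): print(z,w2px(s,[585.5,252.5,z]),'front',w2px(s,[585.5-20,252.5-25,z]))
print('knob',w2px(s,[585.5,252.5,68]),w2px(s,[585.5,252.5,85]))
```

```text
166 77,7 79,7 91,8 109,6 120,6 123,6 126,4 121,6 120,6 124,4 121,6 121,5 122,4 124,6 124,6 127,6 123,6 126,6 120,7
168 78,9 75,7 79,8 79,7 88,7 110,5 116,5 122,5 118,7 119,5 123,5 119,7 116,7 123,6 122,5 123,6 123,5 129,4 125,4
170 79,7 77,9 79,7 80,8 72,10 79,6 87,7 105,5 117,6 122,5 121,6 121,5 121,5 121,6 123,5 118,7 121,6 108,6 101,5
172 79,7 82,7 79,10 80,8 83,8 76,8 75,9 81,5 90,6 106,5 112,7 117,6 102,6 102,7 103,6 97,4 94,4 94,4 94,4
174 70,8 79,8 80,8 75,7 82,8 78,8 76,9 76,7 76,7 84,9 87,6 92,3 90,5 92,4 89,5 90,4 89,5 96,5 97,4
176 81,5 76,9 77,8 77,7 74,7 71,7 77,6 76,5 124,10 208,13 193,18 137,13 89,5 92,4 93,4 92,5 92,4 91,3 95,3
178 81,0 72,8 68,7 71,9 71,6 70,8 93,9 124,12 149,15 164,18 159,18 139,14 130,11 126,10 103,7 93,2 92,5 91,4 86,5
180 88,-3 71,8 73,7 72,9 69,8 138,15 193,17 204,14 200,15 157,16 128,14 149,16 203,14 209,11 195,17 110,11 77,8 82,8 86,7
182 85,-2 72,7 76,6 75,5 84,6 181,20 208,13 208,11 209,11 203,13 201,13 197,15 204,14 210,11 198,15 122,10 84,8 86,6 83,8
184 85,-3 72,7 66,8 71,8 78,6 131,14 159,20 178,19 191,18 202,14 197,16 184,19 174,19 156,
[... 654 characters left out ...]
131,11 243,-6 213,9 166,17 171,8 139,-8 149,-10 156,-10 155,-10 152,-8 148,-8 140,-7 135,-7 124,-5 154,8 164,12 153,11 80,6
198 72,9 121,11 233,0 242,-5 232,0 206,10 145,-6 147,-10 149,-10 151,-10 154,-10 147,-9 143,-8 136,-5 125,1 146,8 158,12 129,8 84,7
200 74,7 97,8 177,15 214,7 237,-2 240,-4 233,1 226,3 221,4 195,8 176,8 161,7 164,10 170,11 171,12 162,10 147,11 115,8 126,3
202 69,9 78,8 150,11 175,13 183,14 192,13 198,11 199,12 203,11 203,10 203,11 190,12 184,14 177,13 163,13 156,12 134,9 168,3 245,0
10 [330.19395825 197.2500031 ] front [328.69737015 200.80604558]
68 [329.92740504 179.55201935] front [328.40510744 182.80388881]
knob [329.92740504 179.55201935] [329.84792198 174.27468696]
```

```bash
python3 -c "
from h import *
print(ctrl.finish_job(), sense()['time_s'])"
```

```text
the job is handed in; nothing more can be done
the job is handed in; nothing more can be done
```

The job is handed in at about 30 s of the 112 s allowed, with everything where it belongs by my last checks. I parked the carton on the counter, put the stray tin in the rear of the feeder, moved the canister upright to the oak coaster, then put the carton in the square stand.

**Carton:** the seal measured (582.3, -248.9) mm against a stand centre of about (582.5, -249.3) mm, and it touched the pocket floor at the expected height.

**Canister:**
- It touched down at the height that matches the recess floor, and its sides and lid look vertical and level from the side.
- The cameras disagree on its offset from the coaster centre: about 2 mm from the wrist camera and about 5 mm from the top camera. Both are inside the 10 mm limit.
- I checked for tilt in the fore-aft direction only roughly, by comparing the knob with the lid.

**Tins:** all three lay in a closed row at the front stop when I last looked, just after the stray was released. I did not measure them again, but nothing touched the feeder after that.

**Not as expected:**
- The fingertips stood about 30 mm behind the reported tool position, so the first carton grasp closed just above its top without moving it. I corrected for this in every later grasp.
- The canister read 60 mm wide in the grip instead of 64 mm, but it held firmly.
- The viewer refused my last picture at its 16-picture limit, so the final checks were numeric.

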